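# Put a sanded sleeve on the blow-off stand and set its air

## Task

Get the sanded tall wooden sleeve ready for dusting off: hang it by its bore on the stand's peg in front of the air nozzle and let go. Then turn the short throttle handle until it lies in line with the raised set mark on its dial, and only after that swing the long shutoff lever from shut to fully open. Leave the short sleeve, the sanding block and the tin where they are, and at the end the sleeve must still hang and the throttle still be on its mark.

Things in the scene. Friction and masses are not known exactly. Their poses are not given: they have to be found in the camera images.
- sleeve: Tall sleeve: oval tube of pale wood, 100 mm tall, 46 wide (its y), 60 deep (its x), walls 10, rounded corners; a 12 x 44 mm slot in the middle of one broad side. Stands on a narrow end, so its bore, 26 mm wide and 80 high, runs level along its x. Origin: centre of its underside; z up. 0.1 kg. Grip it across the 46 mm, near the top.
- short_sleeve: Bystander: a sleeve like the tall one but only 64 mm tall (46 mm wide, 60 mm deep), no slot. Origin: centre of its underside. Leave it.
- stand: Blow-off stand, fixed: steel base plate 170 x 120 x 12 mm, a blue post 40 mm wide and 217 mm high at the back (front face at x = 60 mm), a small brass air nozzle on the post's front at height 150 mm (out to x = 46 mm), and a level peg above the nozzle. Origin: on the bench straight below the peg's middle; x runs from the peg's tip to the post.
- peg_mid (a point): Middle of the stand's peg, on its centre line, 200 mm above the bench; axes as the stand's. A level round steel bar 12 mm thick from the post (x = +60 mm from here) towards the robot, straight as far as x = -45 mm; then its tip bends upwards, ending 17 mm above the centre line at x = -64 mm.
- manifold: Air manifold fixed to the bench: steel base plate 100 x 340 x 12 mm with a level pipe along its y axis (centre 50 mm high, ends at y = +-140 mm) and two brass valves, both with upright stems: the throttle at y = -80 mm, the shutoff at y = +70 mm. Origin: underside centre of the base plate; z up.
- throttle (a joint): Angle of the throttle valve's handle, rad: 0 = shut (handle along the manifold's x, across the pipe), 1.571 = fully open (along the pipe). It grows anticlockwise seen from above, stays where it is left, 0.08 N m of friction.
- throttle_grip (a point): Centre of the throttle handle, on its stem axis, 102 mm above the bench. The handle is a plain dark bar 64 mm long (this point's x), 14 mm wide (y), 24 mm tall (90 to 114 mm above the bench), turning about its middle over the round dial; its short form and the dial tell it from the shutoff lever.
- dial: Round aluminium dial, 100 mm across, fixed under the throttle handle, top 75 mm above the bench. Two raised dark ribs (16 x 7 mm, 5 tall) near the rim, one at each end of its x axis, are the set mark: the handle is set when its bar lies in line with both. Origin: centre of its underside, on the stem axis.
- shutoff (a joint): Angle of the shutoff valve's lever, rad: 0 = shut (lever pointing along the manifold's -x, towards the robot), 1.571 = fully open, at its stop (lever along the pipe, pointing to the manifold's +y). It grows clockwise seen from above, stays where it is left, 0.3 N m of friction.
- shutoff_grip (a point): Middle of the black grip of the shutoff lever, 78 mm from the stem axis, 90 mm above the bench. The lever is a flat bar on one side of the stem, 108 mm long; its grip is 60 mm long (along this point's x), 14 mm wide (y), 12 mm tall. -x points to the lever's free end.
- shutoff_axis (a point): Point on the shutoff lever's upright turning axis, 90 mm above the bench; axes as the manifold's.
- sanding_block: Bystander: wooden sanding block with a cork sole, 110 x 65 x 36 mm, lying on the bench. Origin: centre of its underside. Leave it.
- wax_tin: Bystander: round tin, 74 mm across, 65 mm tall, standing on the bench. Origin: centre of its underside. Leave it.
Things that resemble listed ones, but are neither listed nor needed, are in the scene too. Leave any yellow look-alike of the sleeve alone. What is shaped like the stand but red is not meant.

How it is judged:
On the way, in this order (a step that is already met when the one before it is completed fails the run):
1. the tall sleeve hangs on the peg, let go and at rest (z of sleeve in the frame of stand between 0.1 and 0.13 m and x of sleeve in the frame of stand between -0.035 and 0.035 m and y of sleeve in the frame of stand between -0.035 and 0.035 m and angle between sleeve's own z axis and vertical below 0.35 rad and contact force between sleeve and stand above 0.2 N and contact force between sleeve and the fingers below 0.05 N and linear speed of sleeve below 0.05 m/s), for 0.3 s.
2. the throttle handle lies in line with the set mark, within 0.10 rad (6 degrees) (angle between the x axis of throttle_grip and the x axis of dial, either way round below 0.1 rad and velocity of joint throttle between -0.05 and 0.05 rad/s), for 0.2 s.
3. the shutoff lever is fully open (within 0.12 rad of its stop) (value of joint shutoff above 1.45 rad), for 0.2 s.
At the end, for the whole second after the job is handed in: The tall sleeve hangs by its bore on the peg (underside 100 to 130 mm up, middle within 35 mm of the peg's middle, tilted under 0.35 rad), borne by the stand alone, at rest; the throttle is within 0.10 rad of the dial's ribs; the shutoff lever is at 1.45 rad or more (all of step 1 and all of step 2 and value of joint shutoff above 1.45 rad); the robot touches nothing.
It fails at once if the short sleeve, the sanding block or the tin is moved more than 25 mm or tipped over (distance of any of short_sleeve, sanding_block, wax_tin from where it was at the start of the episode above 0.025 m or angle between any of short_sleeve, sanding_block, wax_tin's own z axis and vertical above 0.5 rad).
It also fails if it takes over 61 s, if anything falls off the work surface, if the arm or the gripper's body presses on something with over 40 N, if the wrist force passes 120 N, or if a joint passes its speed limit or range.

## Robot

A 6-joint arm with a two-finger parallel gripper is mounted at the origin on the work surface. World frame = base frame: x ahead of the robot, y to its left, z up, the work surface at z = 0. Lengths are in m, angles in rad, forces in N, time in s.
With the tool pointing down it reaches from about 0.375 to 0.925 m from the base axis. Payload 5.7 kg.
Tool frame: the origin (TCP) lies midway between the tips of the shut fingers; the grasp point (between the pads) lies 19 mm behind it; z points along the fingers, y is the direction in which the jaws open and shut (so a half turn about z gives the same grasp; the last joint's range is limited). The gripper opens to 88 mm and grips with 3 to 60 N. Pads are 20 mm wide; open, the fingers measure 115 mm over their backs; the gripper's body (75 mm by 178 mm) begins 61 mm behind the grasp point.
Start: joints at [-1.409, 0.359, 1.51, -0, 1.272, -0.115], TCP at [0.164, -0.577, 0.202] pointing down, gripper open.
Joint ranges: [-2.97, 2.97], [-1.01, 2.36], [0.21, 2.38], [-0.96, 4.11], [0.2, 2.71], [-2.98, 2.98]. Speed limits (rad/s): [2.39, 2.39, 3.14, 3.14, 3.14, 3.14].

## Interface

Orientations are given as a unit quaternion [x, y, z, w].
In Python, from plant import arm, optics gives the robot as it stands.
- The arm moves only by the shell command python3 -m pendant 'ROWS' [FORCE]. ROWS is JSON, a list of rows, each an object of numbers: "rx", "ry", "rz": the turn, a rotation vector about the tool's x, y, z scaled (see below); "tx", "ty", "tz": the shift along the tool's x, y, z scaled (see below); "grip": the closure, from -1 (fully open) to 1 (shut). A call has 1 to 20 rows; each row is the pose to reach, as a shift and turn from the pose measured when the call began, along the tool's axes at that moment, turning the shorter way round; what a row does not reach only later rows make up. The controller multiplies each number of a shift by 200 mm and each number of a turn by 2 pi rad. A row lasts 1/8 s, in which the tool goes at most 62.5 mm and 10.7 degrees, less where a joint would pass 70% of its speed; a pose out of reach is approached as far as the arm can. A call with a number of a shift or a turn outside -1 to 1 is refused whole. A call with a gripper value outside its range is refused whole. The fingers move at their own pace and stop on an object; FORCE is the grip in N (left out, the last holds). Time passes only in rows, so rows that repeat a pose let the fingers close. It gives the time, the measured TCP pose, the force and the opening at its end, in the units of the state.
- arm.get_state(): the state, without advancing time (a new reading comes with each control period).
- optics.capture(name): name is "side" or "top" or "wrist"; returns the picture (384x512x3 uint8, red, green, blue); there is no depth.
- optics.camera_params(name): a dict with "fov_y" (degrees; the focal length in pixels is half the picture's height over the tangent of half this angle, whatever the lens; pixels are square), "cx", "cy" (the principal point, pixels), "k1" (the pictures are not rectified: a ray, as slopes to the right and down, at radius r is drawn at 1 + k1 r^2 times it, then the intrinsics apply), "rvec" (rotation vector, rad) and "tvec" (3), from world to camera coordinates, as OpenCV has them; the wrist camera has in their place "tool_from_camera" (4x4, takes a point from camera to tool coordinates, whose origin is the TCP and whose axes are the flange's). Camera axes: x right, y down, z forward; pixel columns grow to the right and rows downward; lengths in m; the calibration is good to about 2 mm. A picture is of the moment at which its call begins: read the wrist's pose just before it. camera_params takes no time and is no camera call.
- arm.job_done(): hands the job in, once; it reports no verdict.
The state is a dict: "t": time; "joint_pos": joint angles; "joint_velocities": joint speeds; "joint_torque": joint torques, N m; "tcp_pos": TCP position; "tcp_rot": TCP orientation; "force": force on the tool from outside, world axes, zero at the start; "ft_torque": the same for the moment, N m; "opening": finger opening in m.
Only numpy, scipy, OpenCV 4.12 (cv2) and the standard library are available. Lean on these libraries where they do the work, as an engineer would, in place of code of your own. Each camera call takes 0.05 s, during which the arm holds its last target. There are 200 camera calls.

## Working session

There is one attempt and no reset: what is moved stays moved. The work goes in short steps, Python scripts to look and compute and a shell command to move; the robot and the scene stay as the last step left them, time stands still between calls to the robot, and variables do not carry over. Pictures are saved under pics/ and viewed, about 8 in all and at most 12, crops included, and the job is handed in when it is done.

```bash
ls; mkdir -p pics; cat > h.py <<'E'
import numpy as np, cv2
from scipy.spatial.transform import Rotation as R
from plant import arm, optics
def cap(n,f):
    im=optics.capture(n); cv2.imwrite('pics/'+f+'.png',im[:,:,::-1]); return im
def K(p):
    f=192/np.tan(np.radians(p['fov_y'])/2); return f
def ray(n,uv,st=None):
    p=optics.camera_params(n); f=K(p)
    d=np.array([(uv[0]-p['cx'])/f,(uv[1]-p['cy'])/f]); s=d.copy()
    for _ in range(30): s=d/(1+p['k1']*(s@s))
    c=np.array([s[0],s[1],1.])
    if n=='wrist':
        st=st or arm.get_state(); T=np.array(p['tool_from_camera']); Rt=R.from_quat(st['tcp_rot']).as_matrix()
        return np.array(st['tcp_pos'])+Rt@T[:3,3], Rt@T[:3,:3]@c
    Rm=R.from_rotvec(np.ravel(p['rvec'])).as_matrix(); t=np.ravel(p['tvec'])
    return -Rm.T@t, Rm.T@c
def onz(n,uv,z,st=None):
    o,d=ray(n,uv,st); return o+d*(z-o[2])/d[2]
def proj(n,X,st=None):
    p=optics.camera_params(n); f=K(p); X=np.array(X,float)
    if n=='wrist':
        st=st or arm.get_state(); T=np.array(p['tool_from_camera']); Rt=R.from_quat(st['tcp_rot']).as_matrix()
        c=T[:3,:3].T@(Rt.T@(X-np.array(st['tcp_pos']))-T[:3,3])
    else: c=R.from_rotvec(np.ravel(p['rvec'])).as_matrix()@X+np.ravel(p['tvec'])
    s=c[:2]/c[2]; s=s*(1+p['k1']*(s@s)); return s*f+[p['cx'],p['cy']]
def tri(n1,u1,n2,u2):
    a,b=ray(n1,u1); c,d=ray(n2,u2); b=b/np.linalg.norm(b); d=d/np.linalg.norm(d)
    s=np.linalg.lstsq(np.c_[b,-d],c-a,rcond=None)[0]; P,Q=a+b*s[0],c+d*s[1]
    return (P+Q)/2, np.linalg.norm(P-Q)
def togo(pos,yaw=None,quat=None):
    "rows numbers to reach world tcp pos; tool down, tool x axis at yaw (world), or quat"
    st=arm.get_state(); R0=R.from_quat(st['tcp_rot']); 
    t=R0.inv().apply(np.array(pos)-st['tcp_pos'])/0.2
    r=np.zeros(3)
    if yaw is not None: 
        quat=(R.from_euler('z',yaw)*R.from_euler('x',np.pi)).as_quat()
    if quat is not None: r=(R0.inv()*R.from_quat(quat)).as_rotvec()/(2*np.pi)
    print('t',t.round(4),'r',r.round(4))
E
python3 - <<'E'
from h import *
a=cap('top','top0');b=cap('side','side0')
for n in('top','side'): p=optics.camera_params(n); print(n,{k:np.round(v,3).tolist() for k,v in p.items()}, ray(n,(256,192))[0].round(3))
print(np.round(optics.camera_params('wrist')['tool_from_camera'],3), optics.camera_params('wrist')['fov_y'])
print(arm.get_state())
E
```

```text
pics
top {'fov_y': 46.656, 'cx': 247.145, 'cy': 191.229, 'k1': 0.049, 'rvec': [2.2, -2.205, 0.089], 'tvec': [-0.018, 0.492, 1.601]} [0.397 0.017 1.627]
side {'fov_y': 44.778, 'cx': 255.026, 'cy': 190.215, 'k1': -0.166, 'rvec': [0.92, -2.34, 1.271], 'tvec': [0.364, 0.328, 1.527]} [-0.447  1.07   1.108]
[[ 0.001 -0.953 -0.303  0.084]
 [ 1.     0.001 -0.    -0.   ]
 [ 0.    -0.303  0.953 -0.183]
 [ 0.     0.     0.     1.   ]] 60.116169313644015
{'t': 0.1, 'joint_pos': array([-1.40910917e+00,  3.59454008e-01,  1.51132968e+00, -3.97512917e-05,
        1.27249289e+00, -1.15129510e-01]), 'joint_velocities': array([-9.30946364e-05, -2.03048809e-03, -2.21117223e-03,  1.37114264e-03,
        1.32911657e-03, -1.80313563e-03]), 'joint_torque': array([ 1.40794104e-04, -5.16354740e+01, -2.71406579e+01,  6.76630391e-02,
        2.76884105e-02, -2.16966242e-05]), 'tcp_pos': array([ 0.16383032, -0.57651071,  0.20137907]), 'tcp_rot': array([ 9.90435689e-01,  1.37972596e-01, -3.85858996e-05, -8.41291374e-04]), 'force': array([ 0.2187214 , -0.26018419,  0.41527585]), 'ft_torque': array([-0.02817885,  0.05191895, -0.048287  ]), 'opening': 0.0875268823565902}
```

View pics/top0.png

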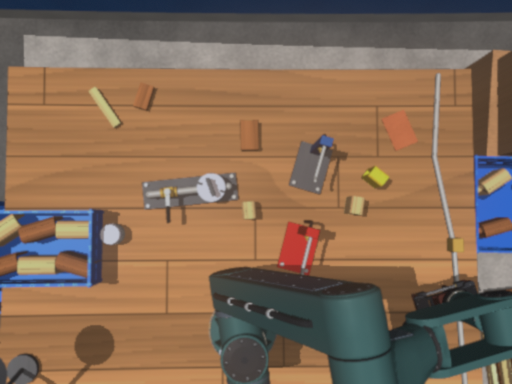

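View pics/side0.png

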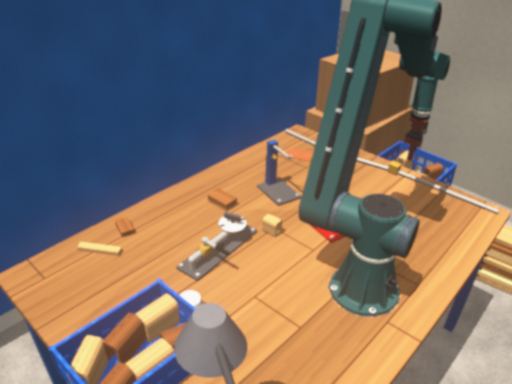

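The top view shows the manifold at (190,190), with the dial at (211,187) and the lever at (168,205). The blue stand is at (315,165) and the red decoy at (300,247). Sleeve candidates are the pale ones at (250,210) and (357,205); the one at (377,177) is the yellow look-alike. I need an enlarged crop to tell which is tall.

```bash
python3 - <<'E'
from h import *
a=cv2.imread('pics/top0.png')[125:265,135:400]
cv2.imwrite('pics/crop1.png',cv2.resize(a,None,fx=3,fy=3,interpolation=cv2.INTER_CUBIC))
print([onz('top',u,0.06).round(3) for u in((250,210),(357,205))], onz('top',(315,165),0.1))
E
```

```text
[array([ 0.423, -0.028,  0.06 ]), array([ 0.439, -0.406,  0.06 ])] [ 0.57688208 -0.25207145  0.1       ]
```

View pics/crop1.png

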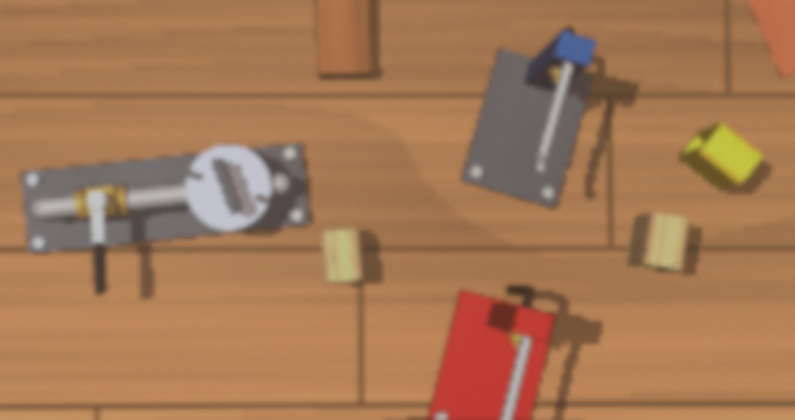

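Pale candidate B at (357,205) looks larger and shows a tall side. A at (250,210) looks short in the side view too. I'll measure everything coarsely, then confirm with the wrist camera.

```bash
python3 - <<'E'
from h import *
c=lambda x,y:(135+x/3-1/3,125+y/3-1/3)
P=lambda x,y,z:onz('top',c(x,y),z)[:2].round(4)
t,b=P(541,168,.217),P(569,64,.2); print('peg tip,root',t,b,'len',np.linalg.norm(b-t),'yaw',np.arctan2(*(b-t)[::-1]))
for q in((500,49),(464,181),(556,207)): print('plate',P(*q,.012))
m=[P(*q,.012) for q in((22,173),(304,143),(311,222),(30,252))]; print('man',m,np.mean(m,0)); d=m[0]+m[3]-m[1]-m[2]; print('yaw +y dir',np.arctan2(d[1],d[0])-np.pi/2)
im=cv2.imread('pics/top0.png'); hsv=cv2.cvtColor(im,cv2.COLOR_BGR2HSV)
mk=((hsv[...,1]<50)&(hsv[...,2]>165)).astype(np.uint8); mk[:,:190]=0;mk[:,240:]=0;mk[:165]=0;mk[210:]=0
y,x=np.nonzero(mk); pts=cv2.convexHull(np.c_[x,y].astype(np.int32)); (e,ax,an)=cv2.fitEllipse(pts); print('dial px',e,ax); print('dial',onz('top',e,.075))
for n,z in(((193,175),.08),((262,200),.08),((222,163),.114),((245,213),.114),((97,195),.09),((100,292),.09)): print(n,P(*n,z))
# pale sleeves
mk=((abs(hsv[...,0].astype(int)-23)<6)&(hsv[...,1]>60)&(hsv[...,1]<150)&(hsv[...,2]>150)).astype(np.uint8)
for (u,v) in((250,210),(357,205)):
    w=np.zeros_like(mk); w[v-16:v+17,u-14:u+15]=mk[v-16:v+17,u-14:u+15]; cn=max(cv2.findContours(w,0,2)[0],key=cv2.contourArea); r=cv2.minAreaRect(cn)
    print('sl',r,[onz('top',r[0],z)[:2].round(3) for z in(.06,.1)],[onz('top',q,.08)[:2].round(3).tolist() for q in cv2.boxPoints(r)])
E
```

```text
peg tip,root [ 0.513  -0.2309] [ 0.6269 -0.2654] len 0.11901033568560339 yaw -0.29411272384659126
plate [ 0.6756 -0.2184]
plate [ 0.5141 -0.173 ]
plate [ 0.4823 -0.2846]
man [array([0.5245, 0.3604]), array([0.5607, 0.0212]), array([0.4647, 0.0129]), array([0.4295, 0.3499])] [0.49485 0.1861 ]
yaw +y dir 0.10520024942055306
dial px (215.86622619628906, 186.80160522460938) (28.62493896484375, 52.125667572021484)
dial [0.50365288 0.09129091 0.075     ]
(193, 175) [0.5166 0.1496]
(262, 200) [0.4875 0.0697]
(222, 163) [0.5276 0.1139]
(245, 213) [0.4708 0.0878]
(97, 195) [0.493  0.2583]
(100, 292) [0.382  0.2541]
sl ((248.28689575195312, 209.65576171875), (17.473398208618164, 10.592682838439941), 84.80557250976562) [array([ 0.424, -0.022]), array([ 0.423, -0.021])] [[0.452, -0.0], [0.455, -0.037], [0.395, -0.042], [0.392, -0.006]]
sl ((357.06756591796875, 205.0946044921875), (10.685934066772461, 17.26189422607422), 9.462321281433105) [array([ 0.439, -0.406]), array([ 0.438, -0.395])] [[0.412, -0.377], [0.471, -0.388], [0.465, -0.424], [0.406, -0.413]]
```

```bash
python3 - <<'E'
from h import *
togo([.47,-.34,.3],-.28)
E
```

```text
t [ 1.7958 -0.72   -0.4916] r [-0.0003  0.0001  0.0886]
```

```bash
python3 -m pendant '[{"tx":0.9,"ty":-0.36,"tz":-0.49,"rz":0.0886,"grip":-1},{"tx":0.9,"ty":-0.36,"tz":-0.49,"rz":0.0886,"grip":-1},{"tx":0.9,"ty":-0.36,"tz":-0.49,"rz":0.0886,"grip":-1},{"tx":0.9,"ty":-0.36,"tz":-0.49,"rz":0.0886,"grip":-1}]'; python3 -c "
from h import *
togo([.47,-.34,.3],-.28)"
```

```text
t [ 1.7958 -0.72   -0.4916] r [-0.0003  0.0001  0.0886]validation failed for argument at $[0]...
```

```bash
python3 -m pendant '[{"rx":0,"ry":0,"rz":0.0886,"tx":0.9,"ty":-0.36,"tz":-0.49,"grip":-1},{"rx":0,"ry":0,"rz":0.0886,"tx":0.9,"ty":-0.36,"tz":-0.49,"grip":-1},{"rx":0,"ry":0,"rz":0.0886,"tx":0.9,"ty":-0.36,"tz":-0.49,"grip":-1},{"rx":0,"ry":0,"rz":0.0886,"tx":0.9,"ty":-0.36,"tz":-0.49,"grip":-1}]'; python3 -c "
from h import *
togo([.47,-.34,.3],-.28)"
```

```text
t: 0.6
tcp_pos: [0.3194, -0.4567, 0.3009]
tcp_rot: [0.99, -0.14, 0.0, -0.0]
force: [-0.3, -0.8, -0.2]
opening: 0.0879
t [ 0.5624 -0.7689  0.0058] r [-0.0002 -0.0001 -0.    ]
```

```bash
python3 -m pendant '[{"rx":0,"ry":0,"rz":0,"tx":0.56,"ty":-0.77,"tz":0,"grip":-1},{"rx":0,"ry":0,"rz":0,"tx":0.56,"ty":-0.77,"tz":0,"grip":-1},{"rx":0,"ry":0,"rz":0,"tx":0.56,"ty":-0.77,"tz":0,"grip":-1},{"rx":0,"ry":0,"rz":0,"tx":0.56,"ty":-0.77,"tz":0,"grip":-1},{"rx":0,"ry":0,"rz":0,"tx":0.56,"ty":-0.77,"tz":0,"grip":-1}]'; python3 -c "
from h import *
import json
s=arm.get_state(); im=cap('wrist','w1'); json.dump({k:np.array(v).tolist() for k,v in s.items()},open('w1.json','w'))
cv2.imwrite('pics/w1b.png',cv2.resize(im[:,:,::-1],None,fx=1.5,fy=1.5,interpolation=cv2.INTER_CUBIC))
print([proj('wrist',q) for q in ([.513,-.2309,.217],[.439,-.395,.1],[.5,-.35,.02])])"
```

```text
t: 1.23
tcp_pos: [0.4694, -0.3394, 0.3007]
tcp_rot: [0.99, -0.139, -0.0, -0.0]
force: [-0.7, -0.1, 1.4]
opening: 0.088
[array([114.8627348 , 175.65528743]), array([304.34533291, 170.96984701]), array([253.85386372, 124.32596362])]
```

View pics/w1b.png

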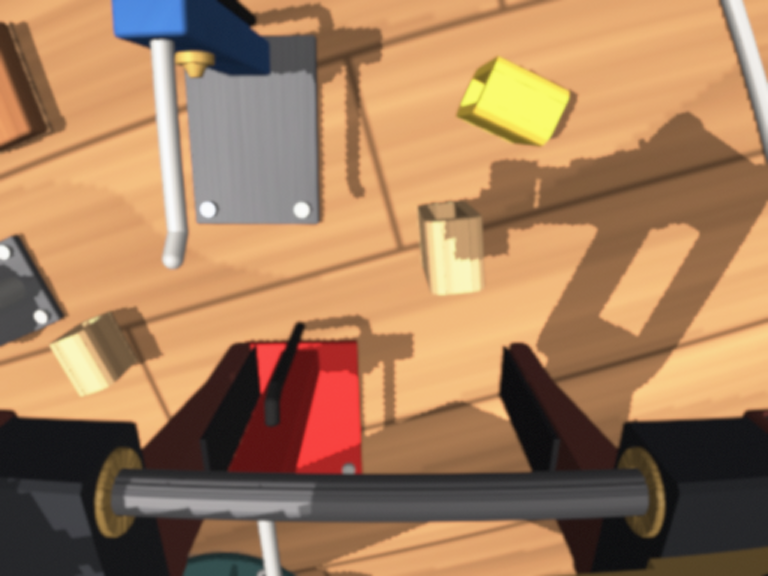

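The wrist view shows the peg tip at (115,175) native, matching the prediction, sleeve B at about (300,167), and A at about (60,237) at the far left. Next is an enlarged crop to confirm B is tall.

```bash
python3 -c "
from h import *
import json
im=cv2.imread('pics/w1.png'); s=json.load(open('w1.json'))
a=cv2.resize(im[120:210,265:340],None,fx=5,fy=5,interpolation=cv2.INTER_CUBIC)
b=cv2.resize(im[195:285,20:110],None,fx=5,fy=5,interpolation=cv2.INTER_CUBIC)
cv2.imwrite('pics/c2.png',np.hstack([a,b[:450]]))
"
```

```text
(no output)
```

View pics/c2.png

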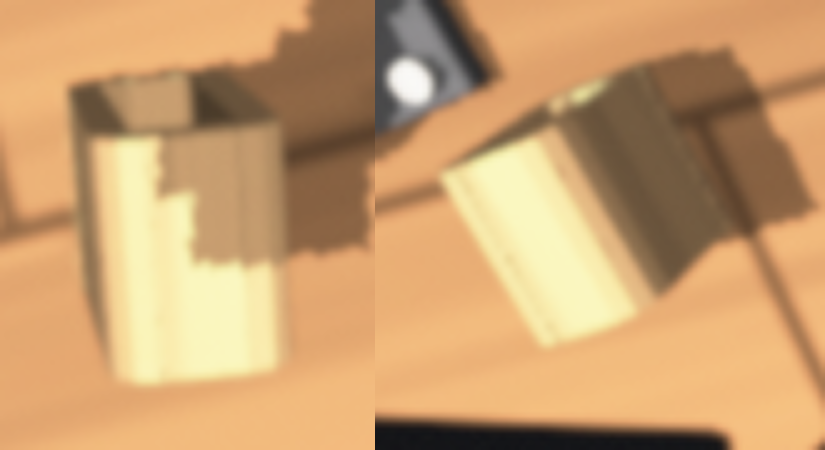

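```bash
python3 -c "
from h import *
import json
s=json.load(open('w1.json'))
B=[(265+x/5-.4,120+y/5-.4) for x,y in((118,380),(283,372),(282,125),(92,135))]
A=[(20+(x-375)/5-.4,195+y/5-.4) for x,y in((548,345),(655,300),(555,122),(443,178))]
for n,q in('B',B),('A',A):
  for z in(.1,.064):
    p=np.array([onz('wrist',u,z,s)[:2] for u in q]); a=(p[2]+p[3]-p[0]-p[1])/2;b=(p[0]+p[3]-p[1]-p[2])/2
    print(n,z,'c',p.mean(0).round(4),'len',np.linalg.norm(a).round(4),np.linalg.norm(b).round(4),'yaw',np.arctan2(a[1],a[0]).round(3),np.arctan2(-b[0],b[1]).round(3))
# top: bottom far corners
for u in((70,88),(280,122)): print(onz('wrist',(265+u[0]/5-.4,120+u[1]/5-.4),0,s))
# top cam vs wrist triangulation of top centre B
for n,q,t in('B',B,(357.07,205.09)),('A',A,(248.3,209.66)):
  o,d=ray('wrist',np.mean(q,0),s);o2,d2=ray('top',t)
  d/=np.linalg.norm(d);d2/=np.linalg.norm(d2);k=np.linalg.lstsq(np.c_[d,-d2],o2-o,rcond=None)[0];print(n,o+d*k[0],o2+d2*k[1])
# peg
for u,z in(((163,42),.2),((178,228),.2),((172,262),.217)): print('peg',onz('wrist',(u[0]/1.5-.33,u[1]/1.5-.33),z,s))
"
```

```text
B 0.1 c [ 0.4403 -0.3934] len 0.0608 0.0425 yaw -0.181 -0.224
B 0.064 c [ 0.43   -0.3963] len 0.0665 0.0465 yaw -0.181 -0.224
A 0.1 c [ 0.4361 -0.0545] len 0.054 0.0384 yaw 0.085 0.142
A 0.064 c [ 0.4254 -0.0256] len 0.0591 0.042 yaw 0.085 0.142
[ 0.47066605 -0.3783647   0.        ]
[ 0.44421205 -0.4354502   0.        ]
B [ 0.43964289 -0.39383236  0.09549695] [ 0.43818789 -0.39624025  0.09610726]
A [ 0.4243891  -0.02185295  0.05881787] [ 0.42392067 -0.02203028  0.05881426]
peg [ 0.62832853 -0.26299268  0.2       ]
peg [ 0.5304882  -0.23340855  0.2       ]
peg [ 0.51462812 -0.23024619  0.217     ]
```

B triangulates to a top height of about 96 mm, so it is the tall sleeve, at (0.440,-0.394), yaw -0.185. A comes to about 60 mm, so it is the short one. I'll grasp B.

```bash
python3 -c "
from h import *
togo([.440,-.394,.066],-.185)"
```

```text
t [-0.0632  0.2998  1.1738] r [-0.0001  0.0001 -0.0152]
```

```bash
python3 -m pendant '[{"rx":0,"ry":0,"rz":-0.015,"tx":-0.063,"ty":0.3,"tz":0.2,"grip":-1},{"rx":0,"ry":0,"rz":-0.015,"tx":-0.063,"ty":0.3,"tz":0.45,"grip":-1},{"rx":0,"ry":0,"rz":-0.015,"tx":-0.063,"ty":0.3,"tz":0.6,"grip":-1},{"rx":0,"ry":0,"rz":-0.015,"tx":-0.063,"ty":0.3,"tz":0.75,"grip":-1},{"rx":0,"ry":0,"rz":-0.015,"tx":-0.063,"ty":0.3,"tz":0.85,"grip":-1},{"rx":0,"ry":0,"rz":-0.015,"tx":-0.063,"ty":0.3,"tz":1.0,"grip":-1},{"rx":0,"ry":0,"rz":-0.015,"tx":-0.063,"ty":0.3,"tz":1.0,"grip":-1}]'; python3 -c "
from h import *
togo([.440,-.394,.066],-.185)"
```

```text
t: 2.15
tcp_pos: [0.4371, -0.3937, 0.0988]
tcp_rot: [0.996, -0.094, -0.002, -0.002]
force: [-0.0, 0.6, 0.2]
opening: 0.0878
t [ 0.0152 -0.0007  0.1638] r [-0.0006  0.0008 -0.0006]
```

```bash
python3 -m pendant '[{"rx":0,"ry":0,"rz":0,"tx":0.015,"ty":0,"tz":0.1,"grip":-1},{"rx":0,"ry":0,"rz":0,"tx":0.015,"ty":0,"tz":0.164,"grip":-1},{"rx":0,"ry":0,"rz":0,"tx":0.015,"ty":0,"tz":0.164,"grip":-1},{"rx":0,"ry":0,"rz":0,"tx":0.015,"ty":0,"tz":0.164,"grip":1},{"rx":0,"ry":0,"rz":0,"tx":0.015,"ty":0,"tz":0.164,"grip":1},{"rx":0,"ry":0,"rz":0,"tx":0.015,"ty":0,"tz":0.164,"grip":1},{"rx":0,"ry":0,"rz":0,"tx":0.015,"ty":0,"tz":0.164,"grip":1},{"rx":0,"ry":0,"rz":0,"tx":0.015,"ty":0,"tz":0.164,"grip":1},{"rx":0,"ry":0,"rz":0,"tx":0.015,"ty":0,"tz":0.164,"grip":1}]' 20; python3 -c "
from h import *
print(proj('wrist',[.44,-.394,.1]))"
```

```text
t: 3.28
tcp_pos: [0.44, -0.3942, 0.0661]
tcp_rot: [0.996, -0.094, -0.002, -0.002]
force: [0.6, -0.2, 0.5]
opening: 0.0457
[252.95378209 259.7213136 ]
```

```bash
python3 -c "
from h import *
import json
s=json.load(open('w1.json'))
for w,t in(((200,216.5),(304.5,221.5)),((181,275),(309,238)),((178,350),(310,238))):
  o,d=ray('wrist',w,s);o2,d2=ray('top',t)
  d/=np.linalg.norm(d);d2/=np.linalg.norm(d2);k=np.linalg.lstsq(np.c_[d,-d2],o2-o,rcond=None)[0];print(o+d*k[0],o2+d2*k[1])
togo([.4646,-.2143,.24],-.29)"
```

```text
[ 0.38331054 -0.2274047  -0.00252769] [ 0.38117219 -0.22906856 -0.00225578]
[ 0.34958881 -0.20686783  0.10752168] [ 0.3264079  -0.22652253  0.11175801]
[ 0.32612282 -0.21856971  0.21934951] [ 0.33137168 -0.21261917  0.21813626]
t [-0.0518 -0.9096 -0.8663] r [-0.0005  0.0007  0.0162]
```

```bash
python3 -m pendant '[{"rx":0,"ry":0,"rz":0,"tx":0,"ty":0,"tz":-0.2,"grip":1},{"rx":0,"ry":0,"rz":0,"tx":0,"ty":0,"tz":-0.45,"grip":1},{"rx":0,"ry":0,"rz":0,"tx":0,"ty":0,"tz":-0.7,"grip":1},{"rx":0,"ry":0,"rz":0.016,"tx":-0.05,"ty":-0.2,"tz":-0.866,"grip":1},{"rx":0,"ry":0,"rz":0.016,"tx":-0.05,"ty":-0.4,"tz":-0.866,"grip":1},{"rx":0,"ry":0,"rz":0.016,"tx":-0.05,"ty":-0.6,"tz":-0.866,"grip":1},{"rx":0,"ry":0,"rz":0.016,"tx":-0.05,"ty":-0.8,"tz":-0.866,"grip":1},{"rx":0,"ry":0,"rz":0.016,"tx":-0.05,"ty":-0.91,"tz":-0.866,"grip":1},{"rx":0,"ry":0,"rz":0.016,"tx":-0.05,"ty":-0.91,"tz":-0.866,"grip":1},{"rx":0,"ry":0,"rz":0.016,"tx":-0.05,"ty":-0.91,"tz":-0.866,"grip":1}]'; python3 -c "
from h import *
import json
s=arm.get_state(); im=cap('wrist','w2'); json.dump({k:np.array(v).tolist() for k,v in s.items()},open('w2.json','w'))
cv2.imwrite('pics/w2b.png',cv2.resize(im[:,:,::-1],None,fx=1.5,fy=1.5,interpolation=cv2.INTER_CUBIC))
print([(proj('wrist',q,s)*1.5).round(0) for q in ([.5140,-.2305,.217],[.5748,-.2472,.2],[.53,-.2334,.2],[.4646,-.2143,.274])])
togo([.4646,-.2143,.222],-.29)"
```

```text
t: 4.53
tcp_pos: [0.4649, -0.2148, 0.2399]
tcp_rot: [0.99, -0.144, -0.002, -0.002]
force: [-0.2, -0.0, -0.7]
opening: 0.0459
[array([383., 209.]), array([380.,  53.]), array([379., 167.]), array([379., 391.])]
t [-0.0023 -0.0033  0.0894] r [-0.0004  0.0008  0.0001]
```

View pics/w2b.png

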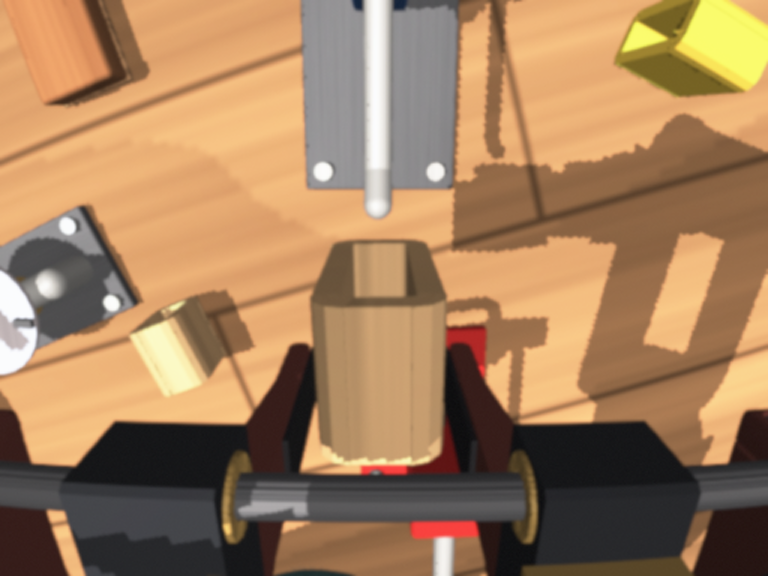

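The wrist view shows the sleeve, centred at column 379, pointed straight at the peg at column 377 with its tip at (377,205). I'll lower it a little and thread it on.

```bash
python3 -m pendant '[{"rx":0,"ry":0,"rz":0,"tx":0,"ty":-0.006,"tz":0.09,"grip":1},{"rx":0,"ry":0,"rz":0,"tx":0.1,"ty":-0.006,"tz":0.09,"grip":1},{"rx":0,"ry":0,"rz":0,"tx":0.2,"ty":-0.006,"tz":0.09,"grip":1},{"rx":0,"ry":0,"rz":0,"tx":0.3,"ty":-0.006,"tz":0.09,"grip":1},{"rx":0,"ry":0,"rz":0,"tx":0.4,"ty":-0.006,"tz":0.09,"grip":1},{"rx":0,"ry":0,"rz":0,"tx":0.5,"ty":-0.006,"tz":0.09,"grip":1},{"rx":0,"ry":0,"rz":0,"tx":0.575,"ty":-0.006,"tz":0.09,"grip":1},{"rx":0,"ry":0,"rz":0,"tx":0.575,"ty":-0.006,"tz":0.09,"grip":1}]'; python3 -c "
from h import *
togo([.5748,-.2472,.186],-.29)"
```

```text
t: 5.58
tcp_pos: [0.5759, -0.2477, 0.2209]
tcp_rot: [0.989, -0.145, -0.002, -0.002]
force: [-0.8, 0.1, -0.6]
opening: 0.0458
t [-0.005  -0.0002  0.1746] r [-0.0004  0.0008 -0.    ]
```

```bash
python3 -m pendant '[{"rx":0,"ry":0,"rz":0,"tx":-0.005,"ty":0,"tz":0.06,"grip":1},{"rx":0,"ry":0,"rz":0,"tx":-0.005,"ty":0,"tz":0.12,"grip":1},{"rx":0,"ry":0,"rz":0,"tx":-0.005,"ty":0,"tz":0.16,"grip":1},{"rx":0,"ry":0,"rz":0,"tx":-0.005,"ty":0,"tz":0.18,"grip":1},{"rx":0,"ry":0,"rz":0,"tx":-0.005,"ty":0,"tz":0.186,"grip":1},{"rx":0,"ry":0,"rz":0,"tx":-0.005,"ty":0,"tz":0.186,"grip":1}]'
```

```text
t: 6.32
tcp_pos: [0.575, -0.2473, 0.1839]
tcp_rot: [0.99, -0.145, -0.002, -0.001]
force: [0.3, -0.8, -1.8]
opening: 0.046
```

```bash
python3 -m pendant '[{"rx":0,"ry":0,"rz":0,"tx":0,"ty":0,"tz":0.008,"grip":1},{"rx":0,"ry":0,"rz":0,"tx":0,"ty":0,"tz":0.012,"grip":1},{"rx":0,"ry":0,"rz":0,"tx":0,"ty":0,"tz":0.012,"grip":1}]'
```

```text
t: 6.7
tcp_pos: [0.5751, -0.2473, 0.1817]
tcp_rot: [0.99, -0.144, -0.002, -0.001]
force: [0.0, -0.4, 0.2]
opening: 0.0458
```

```bash
python3 -m pendant '[{"rx":0,"ry":0,"rz":0,"tx":0,"ty":0,"tz":0,"grip":0.2},{"rx":0,"ry":0,"rz":0,"tx":0,"ty":0,"tz":0,"grip":-0.3},{"rx":0,"ry":0,"rz":0,"tx":0,"ty":0,"tz":0,"grip":-1},{"rx":0,"ry":0,"rz":0,"tx":0,"ty":0,"tz":0,"grip":-1},{"rx":0,"ry":0,"rz":0,"tx":0,"ty":0,"tz":0,"grip":-1},{"rx":0,"ry":0,"rz":0,"tx":0,"ty":0,"tz":-0.2,"grip":-1},{"rx":0,"ry":0,"rz":0,"tx":0,"ty":0,"tz":-0.45,"grip":-1},{"rx":0,"ry":0,"rz":0,"tx":0,"ty":0,"tz":-0.7,"grip":-1},{"rx":0,"ry":0,"rz":0,"tx":0,"ty":0,"tz":-0.7,"grip":-1}]'; python3 -c "
from h import *
togo([.505,.10,.30],.44)
togo([.505,.10,.30],.44-np.pi)
a=cap('side','s2'); cv2.imwrite('pics/s2b.png',cv2.resize(a[120:260,150:350,::-1],None,fx=3.5,fy=3.5,interpolation=cv2.INTER_CUBIC))"
```

```text
t: 7.82
tcp_pos: [0.578, -0.2491, 0.3268]
tcp_rot: [0.99, -0.144, 0.002, 0.0]
force: [0.2, -0.1, 0.0]
opening: 0.0879
t [-0.8495 -1.5685  0.1302] r [ 0.0003 -0.0008 -0.1162]
t [-0.8495 -1.5685  0.1302] r [-1.000e-03 -3.000e-04  3.838e-01]
```

View pics/s2b.png

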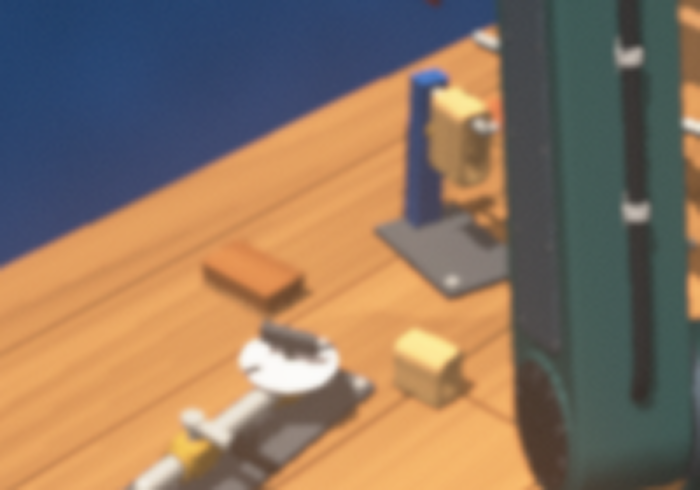

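The side view shows the sleeve hanging on the blue stand's peg, at about crop (462,140), with the peg tip coming out of the bore. Next is the throttle.

```bash
python3 -m pendant '[{"rx":0,"ry":0,"rz":-0.0581,"tx":-0.425,"ty":-0.784,"tz":0.0,"grip":-1},{"rx":0,"ry":0,"rz":-0.0581,"tx":-0.425,"ty":-0.784,"tz":0.0,"grip":-1},{"rx":0,"ry":0,"rz":-0.0581,"tx":-0.425,"ty":-0.784,"tz":0.0,"grip":-1},{"rx":0,"ry":0,"rz":-0.0581,"tx":-0.425,"ty":-0.784,"tz":0.0,"grip":-1}]'; python3 -c "
from h import *
togo([.505,.10,.25],.44)"
```

```text
t: 8.38
tcp_pos: [0.538, -0.0704, 0.3225]
tcp_rot: [0.999, 0.04, -0.001, -0.001]
force: [0.4, 0.0, 0.5]
opening: 0.0878
t [-0.0961 -0.8612  0.3655] r [-0.0005  0.0003 -0.0574]
```

```bash
python3 -m pendant '[{"rx":0,"ry":0,"rz":-0.0574,"tx":-0.096,"ty":-0.861,"tz":0.365,"grip":-1},{"rx":0,"ry":0,"rz":-0.0574,"tx":-0.096,"ty":-0.861,"tz":0.365,"grip":-1},{"rx":0,"ry":0,"rz":-0.0574,"tx":-0.096,"ty":-0.861,"tz":0.365,"grip":-1},{"rx":0,"ry":0,"rz":-0.0574,"tx":-0.096,"ty":-0.861,"tz":0.365,"grip":-1},{"rx":0,"ry":0,"rz":-0.0574,"tx":-0.096,"ty":-0.861,"tz":0.365,"grip":-1}]'; python3 -c "
from h import *
import json
s=arm.get_state(); im=cap('wrist','w3'); json.dump({k:np.array(v).tolist() for k,v in s.items()},open('w3.json','w'))
u=(proj('wrist',[.502,.106,.09],s)).round(0).astype(int);print(u)
x0,y0=max(u[0]-100,0),max(u[1]-100,0);print(x0,y0)
cv2.imwrite('pics/w3b.png',cv2.resize(im[y0:y0+200,x0:x0+200,::-1],None,fx=3,fy=3,interpolation=cv2.INTER_CUBIC))"
```

```text
t: 9.0
tcp_pos: [0.5052, 0.0991, 0.2494]
tcp_rot: [0.976, 0.218, -0.002, -0.001]
force: [-0.2, -1.2, -0.0]
opening: 0.088
[246 168]
146 68
```

View pics/w3b.png

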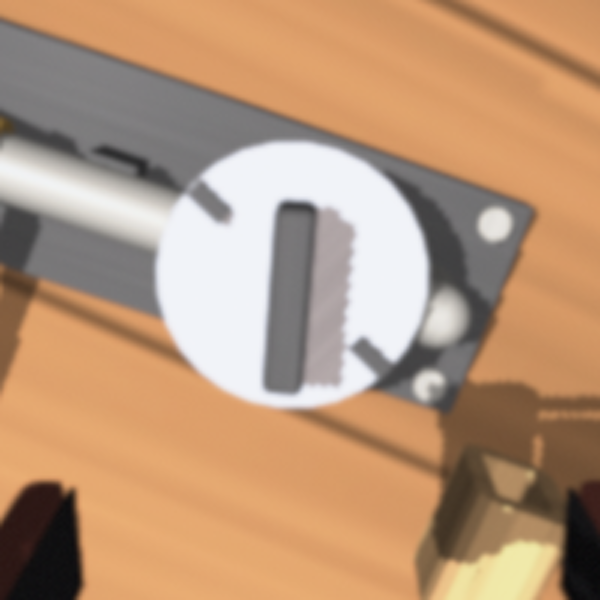

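The wrist crop shows ribs at (211,202) and (373,361) and the bar from (298,205) to (282,390).

```bash
python3 -c "
from h import *
import json
s=json.load(open('w3.json')); W=lambda x,y,z:onz('wrist',(146+x/3-.33,68+y/3-.33),z,s)[:2]
a,b=W(211,202,.08),W(373,361,.08); print('ribs',a,b,(a+b)/2,np.linalg.norm(a-b),'yaw',np.arctan2(*(a-b)[::-1]))
im=cv2.imread('pics/w3.png').astype(int); g=im[68:268,146:346]; hs=cv2.cvtColor(im[68:268,146:346].astype(np.uint8),cv2.COLOR_BGR2HSV)
m=((hs[...,2]<135)&(hs[...,1]<45)).astype(np.uint8)
n,l,st,c=cv2.connectedComponentsWithStats(m)
for i in range(1,n):
  if 40<st[i,4]<3000:
    r=cv2.minAreaRect(np.argwhere(l==i)[:,::-1].astype(np.float32)); print(st[i],r)
    z=.114 if st[i,4]>400 else .08
    q=np.array([W(*((p+.33)*3),z) for p in cv2.boxPoints(r)]); e=[q[1]-q[0],q[2]-q[1]]; e=max(e,key=np.linalg.norm); print('  c',q.mean(0),'yaw mod pi',np.arctan2(e[1],e[0])%np.pi,np.linalg.norm(e))
h1,h2=W(298,205,.114),W(282,390,.114);print('bar',(h1+h2)/2,np.linalg.norm(h1-h2),np.arctan2(*(h1-h2)[::-1]))
m2=((hs[...,2]>215)&(hs[...,1]<30)).astype(np.uint8); cn=max(cv2.findContours(m2,0,2)[0],key=cv2.contourArea); e=cv2.fitEllipse(cv2.convexHull(cn)); print('dial',W(*((np.array(e[0])+.33)*3),.075))
"
```

```text
ribs [0.51869965 0.14964614] [0.49029607 0.0719344 ] [0.50449786 0.11079027] 0.08273982302751372 yaw 1.2203810620234958
[65 62 11 11 55] ((69.75000762939453, 66.75), (12.020814895629883, 4.242640495300293), 45.0)
  c [0.51882393 0.14998242] yaw mod pi 1.2109156819840412 0.012595065165086933
[   0   67   53   37 1054] ((25.799999237060547, 85.60000610351562), (60.715728759765625, 20.238576889038086), 18.434947967529297)
  c [0.48965717 0.18030805] yaw mod pi 1.6786187314788257 0.05858857185620899
[ 89  67  17  63 802] ((96.67326354980469, 98.16098022460938), (13.186097145080566, 62.49544906616211), 4.236394882202148)
  c [0.50700779 0.11191202] yaw mod pi 0.3542004677171911 0.06323471720680549
[189 166  11  34 264] ((194.0, 182.5), (33.0, 10.0), 90.0)
  c [ 0.45566022 -0.03843446] yaw mod pi 0.5355555217986954 0.04446849149564788
[  4 168  22  32 365] ((19.810884475708008, 187.18133544921875), (17.419538497924805, 35.34294891357422), 30.256441116333008)
  c [0.36035965 0.14772093] yaw mod pi 3.0257055947439584 0.04878758287500029
bar [0.50625408 0.11194146] 0.06271768784047795 0.34772219663416876
dial [0.50223364 0.14129483]
```

```bash
python3 -c "
from h import *
togo([.505,.1113,.088],.35)"
```

```text
t [ 0.0246 -0.0568  0.8099] r [-0.0004  0.0003  0.0142]
```

```bash
python3 -m pendant '[{"rx":0,"ry":0,"rz":0.014,"tx":0.025,"ty":-0.057,"tz":0.2,"grip":0},{"rx":0,"ry":0,"rz":0.014,"tx":0.025,"ty":-0.057,"tz":0.4,"grip":0},{"rx":0,"ry":0,"rz":0.014,"tx":0.025,"ty":-0.057,"tz":0.5,"grip":0},{"rx":0,"ry":0,"rz":0.014,"tx":0.025,"ty":-0.057,"tz":0.6,"grip":0},{"rx":0,"ry":0,"rz":0.014,"tx":0.025,"ty":-0.057,"tz":0.7,"grip":0},{"rx":0,"ry":0,"rz":0.014,"tx":0.025,"ty":-0.057,"tz":0.81,"grip":0},{"rx":0,"ry":0,"rz":0.014,"tx":0.025,"ty":-0.057,"tz":0.81,"grip":0},{"rx":0,"ry":0,"rz":0.014,"tx":0.025,"ty":-0.057,"tz":0.81,"grip":0}]'; python3 -c "
from h import *
togo([.505,.1113,.088],.35)"
```

```text
t: 10.05
tcp_pos: [0.5063, 0.1103, 0.0888]
tcp_rot: [0.985, 0.174, -0.0, -0.001]
force: [-1.2, -0.3, 0.7]
opening: 0.0441
t [-0.0045 -0.0067  0.0041] r [-0.0003  0.0001 -0.0001]
```

```bash
python3 -m pendant '[{"rx":0,"ry":0,"rz":0,"tx":-0.002,"ty":-0.006,"tz":0,"grip":1},{"rx":0,"ry":0,"rz":0,"tx":-0.002,"ty":-0.006,"tz":0,"grip":1},{"rx":0,"ry":0,"rz":0,"tx":-0.002,"ty":-0.006,"tz":0,"grip":1},{"rx":0,"ry":0,"rz":0,"tx":-0.002,"ty":-0.006,"tz":0,"grip":1},{"rx":0,"ry":0,"rz":0,"tx":-0.002,"ty":-0.006,"tz":0,"grip":1}]' 15; python3 -c "
from h import *
s=arm.get_state();print(s['ft_torque'])
togo([.505,.1113,.088],1.22)"
```

```text
t: 10.68
tcp_pos: [0.5056, 0.1119, 0.0892]
tcp_rot: [0.985, 0.174, -0.0, -0.001]
force: [-1.7, 3.2, 4.2]
opening: 0.0139
[ 0.53592587  0.24519357 -0.00153577]
t [-0.0037  0.0018  0.0057] r [-0.0004 -0.0002 -0.1385]
```

```bash
python3 -m pendant '[{"rx":0,"ry":0,"rz":-0.02,"tx":0,"ty":0,"tz":0,"grip":1},{"rx":0,"ry":0,"rz":-0.04,"tx":0,"ty":0,"tz":0,"grip":1},{"rx":0,"ry":0,"rz":-0.06,"tx":0,"ty":0,"tz":0,"grip":1},{"rx":0,"ry":0,"rz":-0.08,"tx":0,"ty":0,"tz":0,"grip":1},{"rx":0,"ry":0,"rz":-0.1,"tx":0,"ty":0,"tz":0,"grip":1},{"rx":0,"ry":0,"rz":-0.12,"tx":0,"ty":0,"tz":0,"grip":1},{"rx":0,"ry":0,"rz":-0.135,"tx":0,"ty":0,"tz":0,"grip":1},{"rx":0,"ry":0,"rz":-0.1385,"tx":0,"ty":0,"tz":0,"grip":1},{"rx":0,"ry":0,"rz":-0.1385,"tx":0,"ty":0,"tz":0,"grip":1},{"rx":0,"ry":0,"rz":-0.1385,"tx":0,"ty":0,"tz":0,"grip":1}]'; python3 -c "
from h import *
s=arm.get_state();print(s['ft_torque'])
togo([.505,.1113,.088],1.22)"
```

```text
t: 11.92
tcp_pos: [0.5047, 0.1127, 0.0891]
tcp_rot: [0.82, 0.573, 0.0, -0.002]
force: [-2.6, 3.5, 3.6]
opening: 0.0141
[ 0.71716176  0.39014933 -0.02899782]
t [-0.006   0.0039  0.0055] r [-0.0005 -0.0004 -0.0001]
```

Now I'll release, rise and check.

```bash
python3 -m pendant '[{"rx":0,"ry":0,"rz":0,"tx":0,"ty":0,"tz":0,"grip":0.2},{"rx":0,"ry":0,"rz":0,"tx":0,"ty":0,"tz":0,"grip":0},{"rx":0,"ry":0,"rz":0,"tx":0,"ty":0,"tz":0,"grip":0},{"rx":0,"ry":0,"rz":0,"tx":0,"ty":0,"tz":0,"grip":0},{"rx":0,"ry":0,"rz":0,"tx":0,"ty":0,"tz":-0.2,"grip":0},{"rx":0,"ry":0,"rz":0,"tx":0,"ty":0,"tz":-0.45,"grip":0},{"rx":0,"ry":0,"rz":0,"tx":0,"ty":0,"tz":-0.7,"grip":0},{"rx":0,"ry":0,"rz":0,"tx":0,"ty":0,"tz":-0.9,"grip":0},{"rx":0,"ry":0,"rz":0,"tx":0,"ty":0,"tz":-0.9,"grip":0}]'; python3 -c "
from h import *
import json
s=arm.get_state(); im=cap('wrist','w4'); json.dump({k:np.array(v).tolist() for k,v in s.items()},open('w4.json','w'))
print([proj('wrist',q,s).round() for q in([.505,.111,.09],[.49,.257,.09],[.40,.247,.09])])
cv2.imwrite('pics/w4b.png',cv2.resize(im[:,:,::-1],None,fx=1.5,fy=1.5,interpolation=cv2.INTER_CUBIC))"
```

```text
t: 13.05
tcp_pos: [0.5076, 0.1122, 0.2726]
tcp_rot: [0.82, 0.573, 0.003, -0.0]
force: [-0.2, -0.2, -1.9]
opening: 0.0438
[array([251., 167.]), array([188.,  43.]), array([115.,  84.])]
```

View pics/w4b.png

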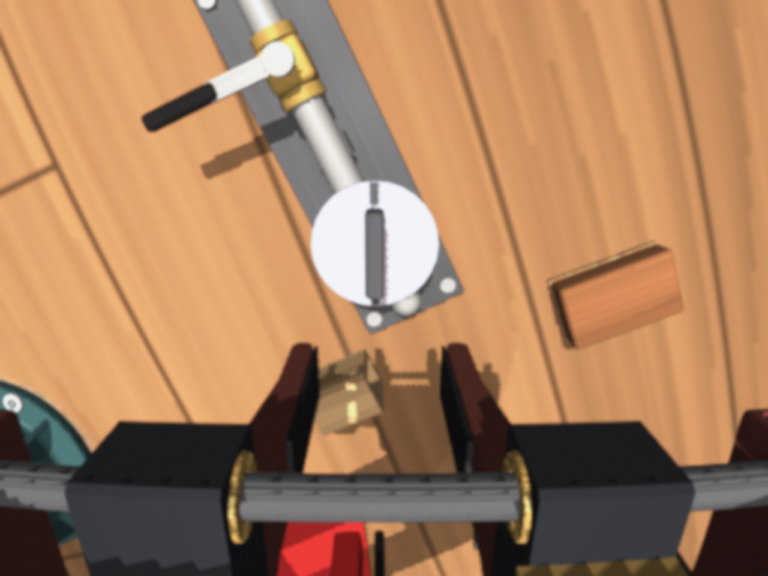

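The throttle bar (374,210–300) lies in line with the rib at (374,183–205). The shutoff stem is at (278,58), with the grip from (150,122) to (213,92). I'll measure the bar angle and the lever.

```bash
python3 -c "
from h import *
import json
s=json.load(open('w4.json')); W=lambda x,y,z:onz('wrist',(x/1.5-.17,y/1.5-.17),z,s)[:2]
e,g=W(147,124,.09),W(213,92,.09); st=W(278,58,.1); print('free end',e,'grip inner',g,'stem',st)
d=g-e; print('lever len',np.linalg.norm(d),'yaw',np.arctan2(d[1],d[0]),'stem-end',np.linalg.norm(st-e),np.arctan2(*(st-e)[::-1]))
a,b=W(374,212,.114),W(374,300,.114); print('bar',np.arctan2(*(a-b)[::-1]),(a+b)/2); a=W(374,193,.08); print('rib->dial c',np.arctan2(*(a-[.505,.1115])[::-1]),a)
"
```

```text
free end [0.38235868 0.2559423 ] grip inner [0.43679823 0.25792794] stem [0.48978141 0.26010094]
lever len 0.05447575071832191 yaw 0.036458102114644626 stem-end 0.10750319937610477 0.03869352155067775
bar 1.2169852547432194 [0.50383901 0.11190209]
rib->dial c 1.2535713888744568 [0.51782077 0.15055053]
```

```bash
python3 -c "
from h import *
togo([.411,.2566,.20],3.18)"; 
```

```text
t [ 0.5139 -0.6945  0.3539] r [ 0.0006 -0.0005 -0.312 ]
```

```bash
python3 -m pendant '[{"rx":0,"ry":0,"rz":-0.029,"tx":0.1,"ty":-0.14,"tz":0,"grip":0},{"rx":0,"ry":0,"rz":-0.058,"tx":0.2,"ty":-0.28,"tz":0,"grip":0},{"rx":0,"ry":0,"rz":-0.087,"tx":0.3,"ty":-0.42,"tz":0,"grip":0},{"rx":0,"ry":0,"rz":-0.116,"tx":0.4,"ty":-0.56,"tz":0.1,"grip":0},{"rx":0,"ry":0,"rz":-0.145,"tx":0.514,"ty":-0.694,"tz":0.2,"grip":0},{"rx":0,"ry":0,"rz":-0.174,"tx":0.514,"ty":-0.694,"tz":0.354,"grip":0},{"rx":0,"ry":0,"rz":-0.203,"tx":0.514,"ty":-0.694,"tz":0.354,"grip":0},{"rx":0,"ry":0,"rz":-0.232,"tx":0.514,"ty":-0.694,"tz":0.354,"grip":0},{"rx":0,"ry":0,"rz":-0.261,"tx":0.514,"ty":-0.694,"tz":0.354,"grip":0},{"rx":0,"ry":0,"rz":-0.29,"tx":0.514,"ty":-0.694,"tz":0.354,"grip":0},{"rx":0,"ry":0,"rz":-0.312,"tx":0.514,"ty":-0.694,"tz":0.354,"grip":0},{"rx":0,"ry":0,"rz":-0.312,"tx":0.514,"ty":-0.694,"tz":0.354,"grip":0},{"rx":0,"ry":0,"rz":-0.312,"tx":0.514,"ty":-0.694,"tz":0.354,"grip":0}]'; python3 -c "
from h import *
import json
s=arm.get_state(); im=cap('wrist','w5'); json.dump({k:np.array(v).tolist() for k,v in s.items()},open('w5.json','w'))
print([proj('wrist',q,s).round() for q in([.505,.111,.09],[.49,.2595,.09],[.411,.2566,.09])],s['joint_pos'])
cv2.imwrite('pics/w5b.png',cv2.resize(im[:,:,::-1],None,fx=1.5,fy=1.5,interpolation=cv2.INTER_CUBIC))
togo([.411,.2566,.079],3.18)"
```

```text
t: 14.72
tcp_pos: [0.4104, 0.2562, 0.199]
tcp_rot: [-0.018, 1.0, 0.002, -0.0]
force: [0.9, -0.3, -0.5]
opening: 0.0438
[array([106., 266.]), array([252., 259.]), array([252., 182.])] [ 0.41257328  0.1937278   1.75784915  0.00341123  1.18948529 -1.19494869]
t [-0.0019 -0.0007  0.6014] r [ 0.0005 -0.     -0.0004]
```

View pics/w5b.png

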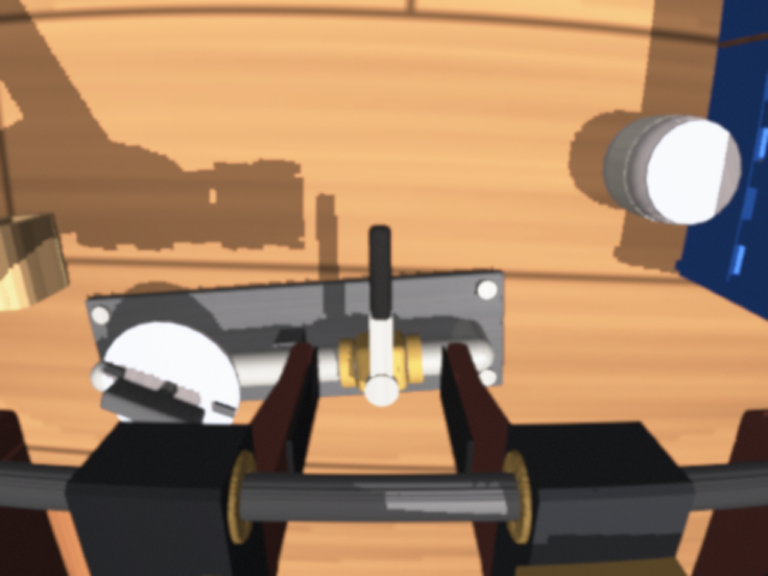

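The lever grip, centred at (380,272), sits exactly between the jaws. I'll descend and grip it.

```bash
python3 -m pendant '[{"rx":0,"ry":0,"rz":0,"tx":0,"ty":0,"tz":0.15,"grip":0},{"rx":0,"ry":0,"rz":0,"tx":0,"ty":0,"tz":0.3,"grip":0},{"rx":0,"ry":0,"rz":0,"tx":0,"ty":0,"tz":0.45,"grip":0},{"rx":0,"ry":0,"rz":0,"tx":0,"ty":0,"tz":0.55,"grip":0},{"rx":0,"ry":0,"rz":0,"tx":0,"ty":0,"tz":0.6,"grip":0},{"rx":0,"ry":0,"rz":0,"tx":0,"ty":0,"tz":0.6,"grip":0},{"rx":0,"ry":0,"rz":0,"tx":0,"ty":0,"tz":0.6,"grip":1},{"rx":0,"ry":0,"rz":0,"tx":0,"ty":0,"tz":0.6,"grip":1},{"rx":0,"ry":0,"rz":0,"tx":0,"ty":0,"tz":0.6,"grip":1},{"rx":0,"ry":0,"rz":0,"tx":0,"ty":0,"tz":0.6,"grip":1}]' 20; python3 -c "
from h import *
s=arm.get_state(); R0=R.from_quat(s['tcp_rot']); x=R0.apply([1,0,0]); print('yaw',np.arctan2(x[1],x[0]))
c=np.array([.4895,.2595,s['tcp_pos'][2]]); v=s['tcp_pos']-c; print(np.linalg.norm(v),np.arctan2(v[1],v[0]))
for a in np.linspace(0,1.54,12)[1:]:
  p=c+R.from_euler('z',-a).apply(v); t=R0.inv().apply(p-s['tcp_pos'])/.2; print('rz %.4f t %.3f %.3f %.3f'%(a/2/np.pi,*t))"
```

```text
t: 16.02
tcp_pos: [0.4108, 0.2568, 0.0796]
tcp_rot: [-0.018, 1.0, 0.002, 0.0]
force: [-0.4, -0.5, 0.0]
opening: 0.0075
yaw -3.1055495596632774
0.07877437501216157 -3.107712336475402
rz 0.0223 t -0.004 0.055 0.000
rz 0.0446 t -0.016 0.109 0.000
rz 0.0668 t -0.035 0.161 0.001
rz 0.0891 t -0.061 0.209 0.001
rz 0.1114 t -0.093 0.254 0.001
rz 0.1337 t -0.132 0.293 0.001
rz 0.1560 t -0.175 0.327 0.001
rz 0.1783 t -0.223 0.354 0.001
rz 0.2005 t -0.274 0.374 0.001
rz 0.2228 t -0.328 0.387 0.002
rz 0.2451 t -0.383 0.393 0.002
```

The opening reads 7.5 mm, less than the 14 mm grip width, which is suspicious. I'll let it settle and look.

```bash
python3 -c "
from h import *
s=arm.get_state(); print(s['opening'],s['t']); im=cap('wrist','w6')
print(proj('wrist',[.4108,.2568,.09],s), arm.get_state()['opening'])
cv2.imwrite('pics/w6b.png',cv2.resize(im[130:330,150:360,::-1],None,fx=3,fy=3,interpolation=cv2.INTER_CUBIC))"
```

```text
0.007548029712634779 16.025
[251.86517293 238.73793578] 0.002931887626515851
```

View pics/w6b.png

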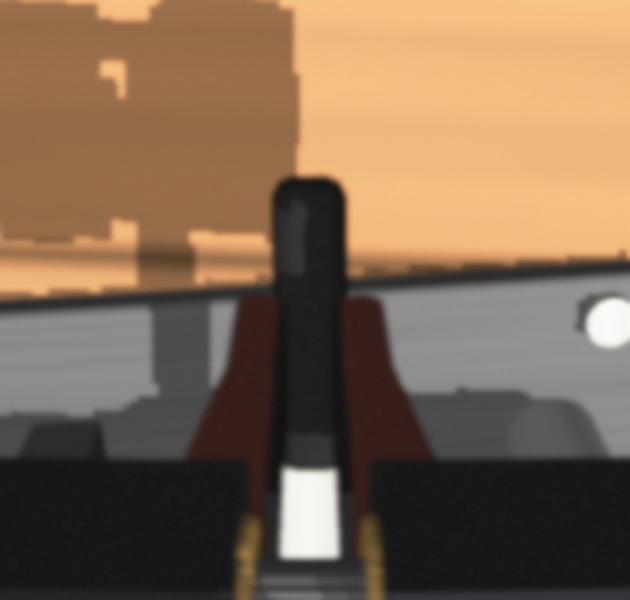

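```bash
python3 -m pendant '[{"rx":0,"ry":0,"rz":0,"tx":0,"ty":0,"tz":0,"grip":1},{"rx":0,"ry":0,"rz":0,"tx":0,"ty":0,"tz":0,"grip":1}]'; python3 -c "
from h import *
s=arm.get_state(); print(s['opening'],s['force'],s['ft_torque']); im=cap('wrist','w7')
for z in (.08,.09,.1): print(proj('wrist',[.4108,.2568-.007,z],s),proj('wrist',[.4108,.2568+.007,z],s))
cv2.imwrite('pics/w7b.png',cv2.resize(im[130:330,150:360,::-1],None,fx=3,fy=3,interpolation=cv2.INTER_CUBIC))
d=cv2.absdiff(im,cv2.imread('pics/w6.png')[:,:,::-1]).max(2); y,x=np.nonzero(d>25); print(len(x),x.min() if len(x) else 0,x.max() if len(x) else 0)"
```

```text
t: 16.32
tcp_pos: [0.4107, 0.2568, 0.0795]
tcp_rot: [-0.018, 1.0, 0.002, 0.0]
force: [1.3, -0.4, 0.5]
opening: 0.0004
0.0003515321662818661 [ 1.25373257 -0.42766939  0.45101302] [ 0.07807687 -0.13905729  0.03622061]
[240.25031408 231.23742317] [263.55966927 231.98181962]
[239.69409094 238.51890544] [264.16301718 239.2917769 ]
[239.08113813 246.55700478] [264.82810881 247.36010769]
8892 14 504
```

View pics/w7b.png

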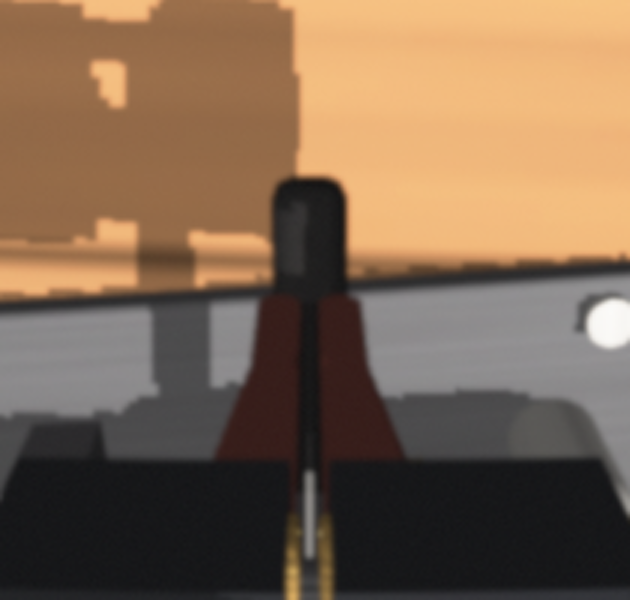

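```bash
python3 -c "
from h import *
import json
s4=json.load(open('w4.json'));s5=json.load(open('w5.json'));s7=arm.get_state()
def T(a,b,sa,sb):
  o,d=ray('wrist',np.array(a),sa);o2,d2=ray('wrist',np.array(b),sb)
  d/=np.linalg.norm(d);d2/=np.linalg.norm(d2);k=np.linalg.lstsq(np.c_[d,-d2],o2-o,rcond=None)[0];print((o+d*k[0]).round(4),(o2+d2*k[1]).round(4))
f=lambda x,y:(x/1.5-.17,y/1.5-.17)
T(f(147,124),f(380,228),s4,s5)
T(f(213,92),f(380,318),s4,s5)
T(f(278,58),f(381,389),s4,s5)
T(f(147,124),(150+310/3-.3,130+180/3-.3),s4,s7)
T(f(380,228),(150+310/3-.3,130+180/3-.3),s5,s7)
for q in((.01,0,0),(0.01,0,-.019),(-.01,0,0)): print(q,proj('wrist',s7['tcp_pos']+R.from_quat(s7['tcp_rot']).apply(q),s7))
"
```

```text
[0.3827 0.2554 0.0893] [0.383  0.2565 0.0894]
[0.4382 0.2567 0.0932] [0.4387 0.2585 0.0934]
[0.4892 0.2611 0.0917] [0.4892 0.261  0.0917]
[0.3819 0.2557 0.0875] [0.3821 0.2564 0.0875]
[0.3854 0.2566 0.077 ] [0.3854 0.2565 0.077 ]
(0.01, 0, 0) [251.89261734 215.65552892]
(0.01, 0, -0.019) [251.81639447 228.7942883 ]
(-0.01, 0, 0) [251.9010438  246.05941405]
```

Triangulation confirms the lever is at about 90 mm, and the shut fingers visibly lie on top of it. The tip edge at row 229 puts the real fingertips about 18 mm behind the nominal TCP. So I'll open, go 18 mm lower and close again.

```bash
python3 -m pendant '[{"rx":0,"ry":0,"rz":0,"tx":0,"ty":0,"tz":0,"grip":0},{"rx":0,"ry":0,"rz":0,"tx":0,"ty":0,"tz":0,"grip":0},{"rx":0,"ry":0,"rz":0,"tx":0,"ty":0,"tz":0,"grip":0},{"rx":0,"ry":0,"rz":0,"tx":0,"ty":0,"tz":0,"grip":0},{"rx":0,"ry":0,"rz":0,"tx":0,"ty":0,"tz":0.045,"grip":0},{"rx":0,"ry":0,"rz":0,"tx":0,"ty":0,"tz":0.09,"grip":0},{"rx":0,"ry":0,"rz":0,"tx":0,"ty":0,"tz":0.09,"grip":0},{"rx":0,"ry":0,"rz":0,"tx":0,"ty":0,"tz":0.09,"grip":1},{"rx":0,"ry":0,"rz":0,"tx":0,"ty":0,"tz":0.09,"grip":1},{"rx":0,"ry":0,"rz":0,"tx":0,"ty":0,"tz":0.09,"grip":1},{"rx":0,"ry":0,"rz":0,"tx":0,"ty":0,"tz":0.09,"grip":1},{"rx":0,"ry":0,"rz":0,"tx":0,"ty":0,"tz":0.09,"grip":1},{"rx":0,"ry":0,"rz":0,"tx":0,"ty":0,"tz":0.09,"grip":1}]' 20
```

```text
t: 18.0
tcp_pos: [0.4108, 0.257, 0.0616]
tcp_rot: [-0.018, 1.0, 0.002, 0.0]
force: [0.3, 1.1, 1.4]
opening: 0.0138
```

It's gripped at 13.8 mm. Now I'll swing it along the arc.

```bash
python3 -m pendant '[{"rx":0,"ry":0,"rz":0.0223,"tx":-0.004,"ty":0.055,"tz":0,"grip":1},{"rx":0,"ry":0,"rz":0.0446,"tx":-0.016,"ty":0.109,"tz":0,"grip":1},{"rx":0,"ry":0,"rz":0.0668,"tx":-0.035,"ty":0.161,"tz":0,"grip":1},{"rx":0,"ry":0,"rz":0.0891,"tx":-0.061,"ty":0.209,"tz":0,"grip":1},{"rx":0,"ry":0,"rz":0.1114,"tx":-0.093,"ty":0.254,"tz":0,"grip":1},{"rx":0,"ry":0,"rz":0.1337,"tx":-0.132,"ty":0.293,"tz":0,"grip":1},{"rx":0,"ry":0,"rz":0.156,"tx":-0.175,"ty":0.327,"tz":0,"grip":1}]'; python3 -c "
from h import *
s=arm.get_state(); print(s['ft_torque']); R0=R.from_quat(s['tcp_rot']); x=R0.apply([1,0,0]); y=np.arctan2(x[1],x[0]); print('yaw',y)
c=np.array([.4895,.2598,.0616]); 
for a in (1.12,1.26,1.40,1.5,1.54):
  w=-3.1055-a; p=c+.0785*np.array([np.cos(w),np.sin(w),0]); t=R0.inv().apply(p-s['tcp_pos'])/.2; print('rz %.4f t %.3f %.3f %.3f'%(((y-w)%(2*np.pi))/2/np.pi,*t))"
```

```text
t: 18.88
tcp_pos: [0.4425, 0.3235, 0.0617]
tcp_rot: [0.457, 0.89, 0.001, -0.001]
force: [-2.2, -1.1, 2.3]
opening: 0.0144
[-0.27398902  0.02832522  0.2217443 ]
yaw 2.1933406034188825
rz 0.0216 t -0.007 0.058 0.000
rz 0.0439 t -0.018 0.112 0.000
rz 0.0662 t -0.037 0.164 0.000
rz 0.0821 t -0.054 0.199 0.000
rz 0.0884 t -0.062 0.212 0.000
```

```bash
python3 -m pendant '[{"rx":0,"ry":0,"rz":0.0216,"tx":-0.007,"ty":0.058,"tz":0,"grip":1},{"rx":0,"ry":0,"rz":0.0439,"tx":-0.018,"ty":0.112,"tz":0,"grip":1},{"rx":0,"ry":0,"rz":0.0662,"tx":-0.037,"ty":0.164,"tz":0,"grip":1},{"rx":0,"ry":0,"rz":0.0821,"tx":-0.054,"ty":0.199,"tz":0,"grip":1},{"rx":0,"ry":0,"rz":0.0884,"tx":-0.062,"ty":0.212,"tz":0,"grip":1},{"rx":0,"ry":0,"rz":0.0884,"tx":-0.062,"ty":0.212,"tz":0,"grip":1},{"rx":0,"ry":0,"rz":0.0884,"tx":-0.062,"ty":0.212,"tz":0,"grip":1}]'; python3 -c "
from h import *
s=arm.get_state(); print(s['ft_torque']); v=s['tcp_pos'][:2]-np.array([.4895,.2598]); w=np.arctan2(v[1],v[0]); print('lever dir',w,'joint est',np.pi+.103-w)"
```

```text
t: 19.75
tcp_pos: [0.4806, 0.338, 0.0615]
tcp_rot: [0.683, 0.73, -0.002, -0.003]
force: [-8.5, 2.4, 8.0]
opening: 0.0144
[0.34709041 1.37286025 0.29843756]
lever dir 1.6835242188819066 joint est 1.5610684347078867
```

```bash
python3 -m pendant '[{"rx":0,"ry":0,"rz":0,"tx":0,"ty":0,"tz":0,"grip":0.3},{"rx":0,"ry":0,"rz":0,"tx":0,"ty":0,"tz":0,"grip":0},{"rx":0,"ry":0,"rz":0,"tx":0,"ty":0,"tz":0,"grip":0},{"rx":0,"ry":0,"rz":0,"tx":0,"ty":0,"tz":0,"grip":0},{"rx":0,"ry":0,"rz":0,"tx":0,"ty":0,"tz":-0.2,"grip":0},{"rx":0,"ry":0,"rz":0,"tx":0,"ty":0,"tz":-0.45,"grip":0},{"rx":0,"ry":0,"rz":0,"tx":-0.2,"ty":0.2,"tz":-0.7,"grip":0},{"rx":0,"ry":0,"rz":0,"tx":-0.2,"ty":0.3,"tz":-0.95,"grip":0},{"rx":0,"ry":0,"rz":0,"tx":-0.2,"ty":0.3,"tz":-0.95,"grip":0},{"rx":0,"ry":0,"rz":0,"tx":-0.2,"ty":0.3,"tz":-0.95,"grip":0},{"rx":0,"ry":0,"rz":0,"tx":-0.2,"ty":0.3,"tz":-0.95,"grip":0}]'; python3 -c "
from h import *
im=cap('wrist','w8'); t=cap('top','t8')
a=im[:,:,::-1]; b=t[120:260,140:380,::-1]
cv2.imwrite('pics/f8.png',np.hstack([cv2.resize(a,(400,300)),cv2.resize(b,(400,300),interpolation=cv2.INTER_CUBIC)]))
print(arm.get_state()['tcp_pos'])"
```

```text
t: 21.12
tcp_pos: [0.5428, 0.3015, 0.249]
tcp_rot: [0.683, 0.731, -0.003, -0.004]
force: [-0.1, 0.7, 0.0]
opening: 0.0436
[0.54303583 0.30163607 0.24921648]
```

View pics/f8.png

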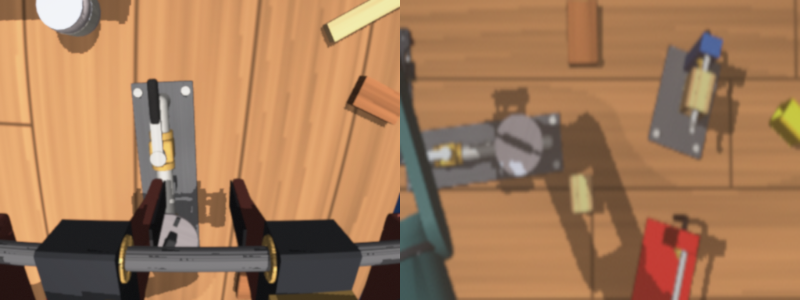

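The lever now lies along the pipe: left panel, stem (158,158), end (152,83). The throttle bar and its ribs merge into one line at (519,145) in the right panel. The sleeve hangs at (700,90), and the short sleeve, block and tin look untouched. One numeric check of the lever, then I'll hand in.

```bash
python3 -c "
from h import *
W=lambda x,y:onz('wrist',(x*1.28,y*1.28),.09)[:2]
v=W(152.5,83)-W(158,158); w=np.arctan2(v[1],v[0]); print('joint',np.pi+.103-w)
print(arm.job_done())"
```

```text
joint 1.5781700859816994
the job is handed in; nothing more can be done
None
```

The job is handed in at about 21 s of the 61 s allowed; no verdict was reported.

- **Sleeve:** I hung the tall sleeve on the blue stand's peg and let go. The side view after release and the last top view both show it hanging there.
- **Throttle:** I turned the handle by 0.87 rad. Close up, the bar read 1.217 rad against 1.220 for the line through both ribs. A cruder estimate from one rib and the dial centre gave 1.254, still within 0.10 rad. I did not measure it again after moving the lever, but the last top view shows bar and ribs as one line.
- **Shutoff lever:** I swung it open against its stop. The gripper position gave 1.56 rad and the last wrist picture 1.58 rad.
- **Bystanders:** The short sleeve, sanding block and tin look unmoved in the last pictures. I checked that by eye, not by measurement.

**One fault on the way:** my first grip on the lever closed just above it. The wrist picture put the real fingertips about 18 mm behind the stated TCP. I reopened, went 18 mm lower and gripped it properly. No high forces showed in the readings.

I viewed 11 pictures, above the planned 8 but within the limit of 12.

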